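# Check a thin sleeve in the bench caliper

## Task

Take the plain thin-walled sleeve from the rack under the wire shelf with a light grip and lay it gently in the two V rests of the bench caliper, between its jaws. Then let go of it and slide the caliper shut by its sprung thumb block until both jaws press lightly on the sleeve's ends with a few newtons, and leave the caliper closed on it with the block released. The thin sleeve must not be squeezed hard or dropped, and the other stock and bench things stay where they are.

Things in the scene. Friction and masses are not known exactly. Their poses are not given: they have to be found in the camera images.
- sleeve: plain open tube, bare aluminium, 110 mm long, 36 mm outside diameter, walls 3 mm, about 0.1 kg. Origin at its middle on its axis; y along the tube, z up. It starts lying along the rack's y in one of the three saddles (which one varies), its axis 115 mm above the bench. The thin wall is spoilt by a grip over 50 N: use 20 to 40 N.
- rack: fixed stock rack. Three pairs of black V saddles on a timber rail (40 mm wide, 55 mm high) at y = -150, 0 and +150 mm; the two of a pair are 70 mm apart and 8 mm thick, so the middle 60 mm of what lies there is free all round; the tube must rise 15 mm to clear its V. Origin on the bench below the saddle line; x points away from the robot, y along the rail, z up.
- shelf_edge (a point): middle of the front bar of the rack's wire shelf, 325 mm high, 23 mm nearer the robot than the saddle line. The shelf (bars 41 mm apart) reaches back to 149 mm behind the saddle line, on posts at rack y = -300 and +300 mm, so it roofs the saddles: a tool pointing straight down cannot get in; one leaning back 30 to 40 degrees towards the robot can, and draws the part out to the front.
- bolt: bystander: loose steel hex bolt, 124 mm long with its head, shank 30 mm, in another saddle of the rack, axis 111 mm high along y. Origin on its axis. Leave it where it is (within 15 mm).
- collar_shaft: bystander: loose solid steel shaft, 120 mm long, 30 mm diameter with a 48 mm collar at its middle, in the remaining saddle, axis 111 mm high along y. Origin at its middle. Leave it where it is (within 15 mm).
- caliper: fixed bench stand (base 90 x 400 x 12 mm) holding a large caliper on edge, jaws up: its beam runs along y at x = 0, 6 mm thick, upper edge 68 mm high. Origin: middle of the base's underside; x away from the robot, y along the beam, z up. Two black V rests 8 mm thick, within 24 mm of x = 0, tops 94 mm high, stand at y = -140 and -70 mm; clamps 72 mm high at both ends.
- lay_point (a point): where to lay the sleeve's middle: caliper x = 0, y = -93 mm, z = 100 mm (its axis height when resting, along caliper y), clear of both jaws by over 10 mm. It slides easily along the rests; its middle is at caliper y = -105 mm once its end touches the fixed jaw. No part but the rests and the beam is below it within 40 mm sideways, above the 12 mm base.
- fixed_jaw: the caliper's fixed jaw, an upright steel blade 8 mm thick, top 120 mm high, whose flat measuring face looks along +y of the caliper, at caliper y = -160 mm. Origin on the base plane below that face.
- moving_jaw: the matching blade on the slide, its measuring face looking along -y of the caliper, top 120 mm high; it moves with joint slide. Origin on the base plane below that face. More than 15 N from either jaw spoils the sleeve, and so does setting it down on the stand with more than 60 N.
- fixed_face (a point): point on the fixed jaw's measuring face, 100 mm above the bench (height of a resting sleeve's axis).
- moving_face (a point): point on the moving jaw's measuring face, 100 mm above the bench.
- thumb_back (a point): middle of the thumb block's rear face (which looks along +y of the caliper), 95 mm above the bench. The ribbed steel block rides on the beam behind the slide: 16 mm across the beam, 22 mm along it, top 106 mm high; this face is 122 mm behind the moving jaw's face when the spring is relaxed. Push here towards the fixed jaw with shut fingers, or pinch the block from above.
- slide (a joint): position of the slide with the moving jaw along the beam, m: 0 = jaws 170 mm apart, grows as the jaws close (opening = 170 mm - value; 60 mm = closed on the 110 mm sleeve). It starts between 0 and 30 mm, drags with about 1.5 N and stays where it is left.
- thumb (a joint): travel of the thumb block towards the slide against its spring, m: 0 = relaxed, 18 mm = solid stop (past it the push is rigid). 0.6 N per mm: about 2.5 mm moves the empty slide; with the sleeve held between both jaws the jaw force is 0.6 N per mm less 1.5 to 3 N of drag, so 9 to 15 mm is a light, sure contact. It springs back when let go.
- wrench: bystander: loose 200 mm open-ended wrench lying on the bench at the left (leave within 25 mm).
- coupling_nut: bystander: loose steel hexagonal coupling nut standing on the bench at the left, 52 mm across, 75 mm tall (leave within 25 mm).
- tin: bystander: loose tin, 70 mm diameter, 95 mm tall, standing on the bench at the right (leave within 25 mm).
Not all that is in view belongs to the job. What is shaped like the sleeve but pink is not meant.

How it is judged:
By the outcome, as a careful person would: the job done as asked, in the order asked, and still so for the second after the job is handed in, with the robot touching nothing.
It also fails if it takes over 64 s, if anything falls off the work surface, if the arm or the gripper's body presses on something with over 40 N, if the wrist force passes 120 N, or if a joint passes its speed limit or range.

## Robot

A 6-joint arm with a two-finger parallel gripper is mounted at the origin on the work surface. World frame = base frame: x ahead of the robot, y to its left, z up, the work surface at z = 0. Lengths are in m, angles in rad, forces in N, time in s.
With the tool pointing down it reaches from about 0.35 to 0.85 m from the base axis. Payload 8.1 kg.
Tool frame: the origin (TCP) lies between the finger pads, 19 mm behind the fingertips; this is the grasp point; z points along the fingers, y is the line along which they close (so a half turn about z gives the same grasp; the last joint's range is limited). The gripper opens to 93 mm and grips with 3 to 60 N. Pads are 15 mm wide; open, the fingers measure 128 mm over their backs; the gripper's body (75 mm by 188 mm) begins 65 mm behind the grasp point.
Start: joints at [-1.366, 0.13, 1.488, -0, 1.523, -0.085], TCP at [0.171, -0.575, 0.237] pointing down, gripper open.
Joint ranges: [-2.96, 2.96], [-0.89, 2.26], [0.02, 2.5], [-1.34, 4.48], [0, 2.73], [-2.66, 2.66]. Speed limits (rad/s): [2.39, 2.39, 2.79, 3.14, 3.14, 3.14].

## Interface

Orientations are given as a rotation vector (axis times angle).
In Python, from plant import robot, imaging gives the robot as it stands.
- The arm moves only by the tool jog_arm, never from a script. Its argument "rows" is a list of rows, each a list of 2 entries, a list of its own where there are three numbers: the shift along the tool's x, y, z each as a share of 0.2 m, from -1 to 1, then the turn, a rotation vector about the tool's x, y, z each as a share of pi/2 rad, from -1 to 1. A call has 1 to 5 rows; each row is the pose to reach, as a shift and turn from the pose commanded when the call began, along the tool's axes at that moment; what a row does not reach only later rows make up. A row lasts 1/10 s, in which the tool goes at most 50 mm and 8.59 degrees, less where a joint would pass 70% of its speed; a pose out of reach is approached as far as the arm can. A call with a number of a shift or a turn outside -1 to 1 is refused whole. A call with a gripper value outside its range is refused whole. "hand" is the closure, from -1 (fully open) to 1 (shut), set as the call begins (left out, the last holds). The fingers move at their own pace and stop on an object; "squeeze" is the grip in N (left out, the last holds). Time passes only in rows, so rows that repeat a pose let the fingers close. It gives the time, the measured TCP pose, the force, the opening and the grip force at its end, in the units of the state.
- robot.read_state(): the state, without advancing time (a new reading comes with each control period).
- imaging.read_camera(name): name is "scene" or "top" or "wrist"; returns a dict with "frame" (384x512x3 uint8, red, green, blue), "vertical_fov" (degrees; the focal length in pixels is half the picture's height over the tangent of half this angle, whatever the lens; pixels are square), "cx", "cy" (the principal point, pixels), "R" (3x3) and "t" (3): a world point X has camera coordinates R X + t. Camera axes: x right, y down, z forward; pixel columns grow to the right and rows downward; lengths in m; the calibration is good to about 2 mm. A picture is of the moment at which its call begins. There is no depth.
- robot.close_job(): hands the job in; it is judged then, once.
The state is a dict: "t": time; "q": joint angles; "dq": joint speeds; "joint_torque": joint torques, N m; "tool_pos": TCP position; "orientation": TCP orientation; "force": force on the tool from outside, world axes, zero at the start; "wrist_torque": the same for the moment, N m; "opening": finger opening in m; "gripper_force": force on a finger pad.
Only numpy, scipy, OpenCV 4.12 (cv2) and the standard library are available. Lean on these libraries where they do the work, as an engineer would, in place of code of your own. Each camera call takes 0.05 s, during which the arm holds its last target. There are 200 camera calls.

## Working session

There is one attempt and no reset: what is moved stays moved. The work goes in short steps, Python scripts to look and compute and a tool call to move; the robot and the scene stay as the last step left them, time stands still between calls to the robot, and variables do not carry over. Pictures are saved under pics/ and viewed, at most 11 in all, crops included, and the job is handed in when it is done.

Besides the shell and the picture viewer there is one more tool, called by a JSON object that holds its "fn" and its "kwargs". jog_arm: Moves the arm, as the interface text tells. Its arguments: {"type":"object","properties":{"rows":{"type":"array"},"hand":{"type":"number"},"squeeze":{"type":"number"}},"required":["rows"]}

```bash
mkdir -p pics; ls; cat > h.py <<'E'
import numpy as np, cv2
from plant import robot, imaging
from scipy.spatial.transform import Rotation as Rn
def snap(n,f):
    c=imaging.read_camera(n); cv2.imwrite(f'pics/{f}.png',cv2.resize(c['frame'][:,:,::-1],None,fx=1.5,fy=1.5,interpolation=cv2.INTER_CUBIC))
    c2={k:np.array(v) for k,v in c.items()}; np.savez(f'pics/{f}.npz',**c2); return c
def load(f): return dict(np.load(f'pics/{f}.npz'))
def foc(c): return c['frame'].shape[0]/2/np.tan(np.radians(float(c['vertical_fov']))/2)
def ray(c,u,v):
    R=np.array(c['R']);t=np.array(c['t']); d=R.T@np.array([(u-c['cx'])/foc(c),(v-c['cy'])/foc(c),1]); return -R.T@t,d
def onz(c,u,v,z):
    o,d=ray(c,u,v); return o+d*(z-o[2])/d[2]
def proj(c,X):
    p=np.array(c['R'])@np.array(X)+np.array(c['t']); return p[:2]/p[2]*foc(c)+np.array([c['cx'],c['cy']])
E
python3 - <<'E'
from h import *
for n in('scene','top','wrist'):
    c=snap(n,n+'0'); print(n,c['vertical_fov'],c['cx'],c['cy'],np.round(-np.array(c['R']).T@c['t'],3),np.round(c['R'],2).tolist())
s=robot.read_state(); print(s)
E
```

```text
pics
scene 53.72247980218985 259.94110231848947 188.13325260222246 [ 0.937 -0.804  1.073] [[0.84, 0.54, 0.02], [0.39, -0.59, -0.7], [-0.37, 0.6, -0.71]]
top 43.801387397299344 254.17407477440398 189.00061201115108 [ 0.25  -0.061  1.827] [[0.02, -1.0, 0.02], [-0.99, -0.02, -0.15], [0.15, -0.01, -0.99]]
wrist 61.77019127631238 254.0569519586493 189.22391406224412 [ 0.246 -0.553  0.383] [[0.29, -0.96, -0.0], [-0.92, -0.27, 0.28], [-0.27, -0.08, -0.96]]
{'t': 0.15, 'q': array([-1.36643382e+00,  1.31028222e-01,  1.48901089e+00,  4.89865010e-06,
        1.52295456e+00, -8.54123257e-02]), 'dq': array([-0.00037254, -0.00157443, -0.00472172, -0.00089197,  0.00173727,
        0.00028984]), 'joint_torque': array([ 1.97779496e-03, -5.60475683e+01, -4.92332268e+01,  7.69608258e-02,
        3.05766100e-02, -1.02346380e-04]), 'tool_pos': array([ 0.17137822, -0.57459583,  0.23661418]), 'orientation': array([-3.10729145e+00, -4.53384034e-01,  1.23083270e-04]), 'force': array([0.45885732, 0.44368682, 0.02866896]), 'wrist_torque': array([ 0.00569335, -0.00290965, -0.00486647]), 'gripper_force': 0.0, 'opening': 0.09299064479133214}
```

View pics/scene0.png

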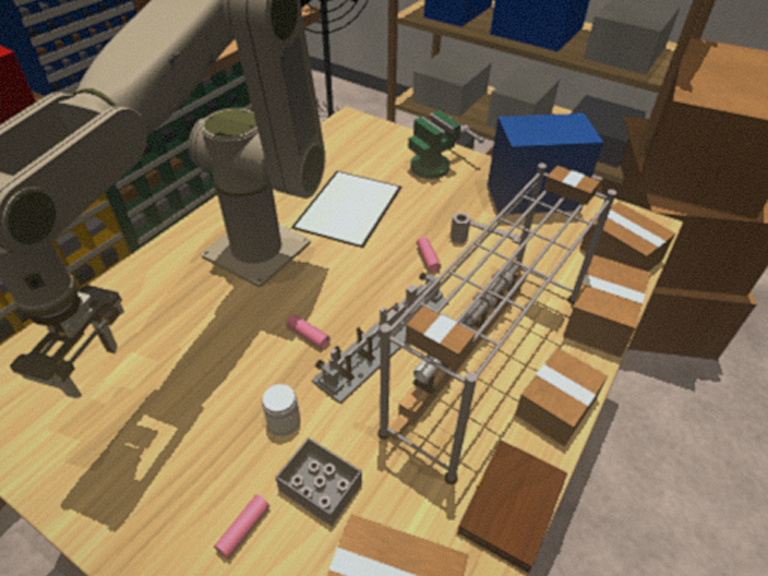

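View pics/top0.png

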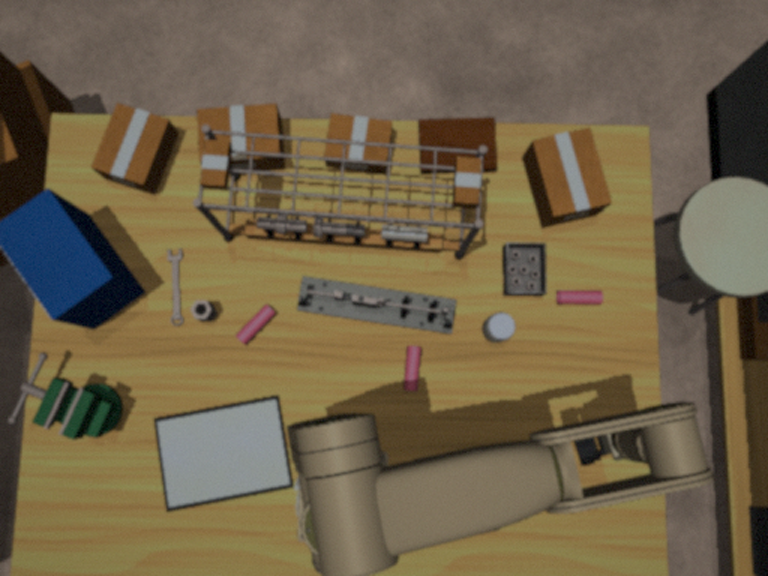

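The scene picture shows the rack at right (stock at about (425,370), (455,310), (500,285)) and the caliper running (330,385) to (435,290). In the top picture the stock lies at (281,228), (341,231), (404,236) and the caliper spans (300,290) to (455,320). I'll enlarge both.

```bash
python3 - <<'E'
from h import *
a=load('top0')['frame'][:,:,::-1]; b=load('scene0')['frame'][:,:,::-1]
x=cv2.resize(a[138:228,128:328],None,fx=4,fy=4,interpolation=cv2.INTER_CUBIC)  # 800x360
cv2.imwrite('pics/topc.png',x)
y=cv2.resize(b[110:270,195:365],None,fx=3.75,fy=3.75,interpolation=cv2.INTER_CUBIC) #637x600
cv2.imwrite('pics/scenec.png',y)
E
```

```text
(no output)
```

View pics/topc.png

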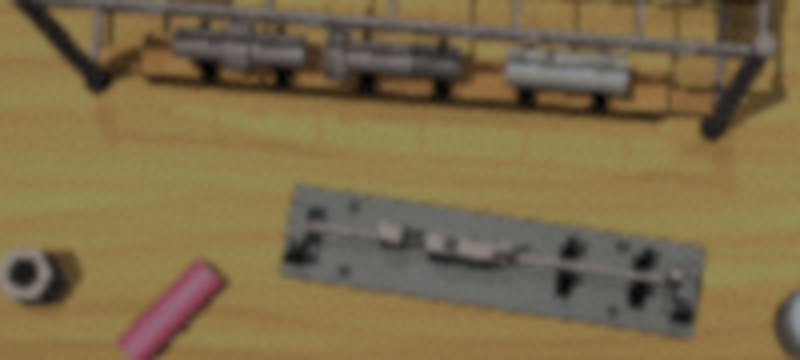

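View pics/scenec.png

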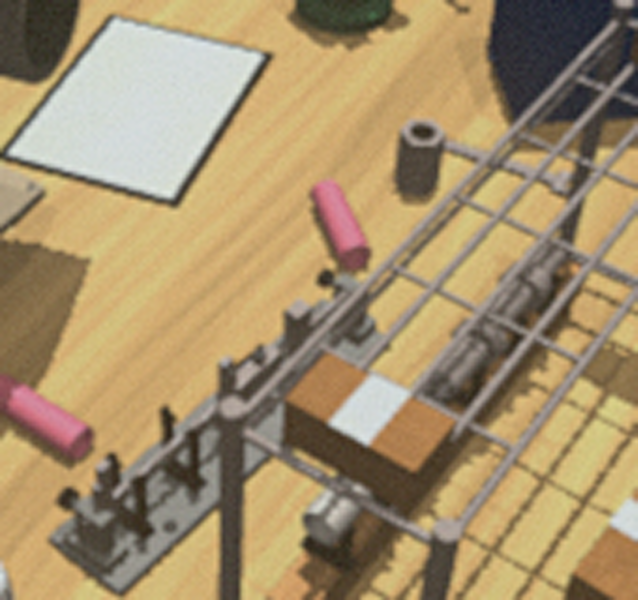

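The bright tube is in the right-hand saddle (crop about (569,75)), so the sleeve is at rack y=-150. The shaft is at the left and the bolt in the middle. The caliper's fixed jaw is at the right end, at about (675,275).

```bash
python3 - <<'E'
from h import *
c=load('top0'); T=lambda u,v:(u/4+128,v/4+138)
names={'cTL':(298,185,.012),'cBL':(283,273,.012),'cBR':(690,338,.012),'cTR':(704,246,.012),'sl':(569,74,.115),'slL':(508,72,.115),'slR':(630,78,.115),'bolt':(392,60,.111),'shaft':(240,49,.111),'postL':(97,83,0),'postR':(712,130,0),'thumb':(391,232,.106),'restA':(569,267,.094),'restB':(643,280,.094),'barcornerR':(764,45,.325)}
P={}
for k,(u,v,z) in names.items(): P[k]=onz(c,*T(u,v),z); print(k,P[k].round(4))
m=sum(P[k] for k in('cTL','cBL','cBR','cTR'))/4
d=(P['cTL']+P['cBL']-P['cBR']-P['cTR']); print('cal',m,'len',np.linalg.norm(d)/2,'yaw',np.degrees(np.arctan2(-d[0],d[1])))
d=P['shaft']-P['sl'];print('rack yaw',np.degrees(np.arctan2(-d[0],d[1])),np.linalg.norm(d))
d=P['postL']-P['postR'];print('rack yaw',np.degrees(np.arctan2(-d[0],d[1])),np.linalg.norm(d))
# cross check in scene: caliper corners and sleeve projected to scene crop
s=load('scene0')
for k in P: print(k,((proj(s,P[k])-[195,110])*3.75).round(0))
E
```

```text
cTL [0.5424 0.1133 0.012 ]
cBL [0.4571 0.1248 0.012 ]
cBR [ 0.402  -0.2643  0.012 ]
cTR [ 0.4906 -0.2776  0.012 ]
sl [ 0.6336 -0.1412  0.115 ]
slL [ 0.6343 -0.0852  0.115 ]
slR [ 0.631  -0.1972  0.115 ]
bolt [0.6443 0.0214 0.111 ]
shaft [0.6518 0.1611 0.111 ]
postL [0.6411 0.3131 0.    ]
postR [ 0.6064 -0.2867  0.    ]
thumb [0.4856 0.0185 0.106 ]
restA [ 0.458  -0.1443  0.094 ]
restB [ 0.4473 -0.212   0.094 ]
barcornerR [ 0.6137 -0.2887  0.325 ]
cal [ 0.47299213 -0.07595384  0.012     ] len 0.39362974879229823 yaw -7.802410015512288
rack yaw -3.4528340273717397 0.30288760442929463
rack yaw -3.3130910507691693 0.6008650062352645
cTL [387. 336.]
cBL [321. 297.]
cBR [ 48. 530.]
cTR [119. 587.]
sl [348. 483.]
slL [381. 439.]
slR [311. 528.]
bolt [447. 370.]
shaft [520. 282.]
postL [555. 268.]
postR [225. 668.]
thumb [295. 306.]
restA [174. 412.]
restB [119. 457.]
barcornerR [235. 428.]
```

```bash
cat >> h.py <<'E'
def Rt(yaw,lean):  # degrees
    y,l=np.radians([yaw,lean]); z=np.array([np.sin(l)*np.cos(y),np.sin(l)*np.sin(y),-np.cos(l)])
    x=np.array([-np.sin(y),np.cos(y),0]); return np.column_stack([x,np.cross(z,x),z])
def go(p,yaw,lean,s=None):
    s=s or robot.read_state(); R=Rn.from_rotvec(s['orientation']).as_matrix(); T=Rt(yaw,lean)
    d=R.T@(np.array(p)-s['tool_pos'])/.2; w=Rn.from_matrix(R.T@T).as_rotvec()/(np.pi/2)
    print('shift',d.round(3).tolist(),'turn',w.round(3).tolist(),'rows>=',round(max(np.linalg.norm(d)*4,np.linalg.norm(w)*90/8.59),1))
def rack2w(p,o,yaw): return np.array(o)+Rn.from_euler('z',yaw,degrees=True).apply(p)
E
python3 - <<'E'
from h import *
S=[.634,-.141,.115]
pre=rack2w([-.15*np.sin(np.radians(40)),0,.15*np.cos(np.radians(40))],S,-3.4); print(pre)
go(pre,-3.4,40)
s=robot.read_state(); m=(s['tool_pos']+pre)/2; go(m,-40,20)
E
```

```text
[ 0.53775157 -0.13528179  0.22990667]
shift [2.383, -1.582, 0.036] turn [-0.388, 0.27, -0.745] rows>= 11.4
shift [1.192, -0.791, 0.018] turn [-0.217, 0.064, -0.367] rows>= 5.7
```

{"fn": "jog_arm", "kwargs": {"rows": [[[0.95, -0.65, 0.0], [-0.18, 0.06, -0.32]], [[0.95, -0.65, 0.0], [-0.18, 0.06, -0.32]], [[0.95, -0.65, 0.0], [-0.18, 0.06, -0.32]], [[0.95, -0.65, 0.0], [-0.18, 0.06, -0.32]], [[0.95, -0.65, 0.0], [-0.18, 0.06, -0.32]]]}}

```text
t: 0.65
tool_pos: [0.3168, -0.3926, 0.2357]
orientation: [2.645, 1.119, 0.194]
force: [-0.6, -0.2, 0.1]
opening: 0.0926
gripper_force: 0.0
```

```bash
python3 - <<'E'
from h import *
s=robot.read_state(); print(s['t'],s['tool_pos'],np.round(s['q'],2))
go([.538,-.135,.23],-3.4,40); go((s['tool_pos']+[.538,-.135,.23])/2,-20,33)
E
```

```text
0.65 [ 0.31682786 -0.39259632  0.23573734] [-1.07 -0.43  2.02  0.11  1.27 -0.32]
shift [1.694, -0.112, 0.033] turn [-0.241, 0.205, -0.405] rows>= 6.8
shift [0.847, -0.056, 0.016] turn [-0.174, 0.101, -0.248] rows>= 3.4
```

{"fn": "jog_arm", "kwargs": {"rows": [[[0.9, -0.06, 0.0], [-0.17, 0.1, -0.25]], [[0.9, -0.06, 0.0], [-0.17, 0.1, -0.25]], [[0.9, -0.06, 0.0], [-0.17, 0.1, -0.25]], [[0.9, -0.06, 0.0], [-0.17, 0.1, -0.25]], [[0.9, -0.06, 0.0], [-0.17, 0.1, -0.25]]]}}

```text
t: 1.15
tool_pos: [0.4346, -0.2562, 0.2367]
orientation: [2.16, 1.518, 0.443]
force: [-1.1, 0.3, -0.2]
opening: 0.093
gripper_force: 0.0
```

```bash
python3 - <<'E'
from h import *
s=robot.read_state(); print(s['t'],s['tool_pos'],np.round(s['q'],2))
go([.538,-.135,.23],-3.4,40)
E
```

```text
1.15 [ 0.43459743 -0.25616788  0.23666974] [-0.81 -0.71  2.28  0.28  1.07 -0.53]
shift [0.745, 0.219, 0.179] turn [-0.081, 0.109, -0.147] rows>= 3.2
```

{"fn": "jog_arm", "kwargs": {"rows": [[[0.745, 0.22, 0.18], [-0.08, 0.11, -0.145]], [[0.745, 0.22, 0.18], [-0.08, 0.11, -0.145]], [[0.745, 0.22, 0.18], [-0.08, 0.11, -0.145]], [[0.745, 0.22, 0.18], [-0.08, 0.11, -0.145]], [[0.745, 0.22, 0.18], [-0.08, 0.11, -0.145]]]}}

```text
t: 1.65
tool_pos: [0.5383, -0.1372, 0.2301]
orientation: [1.87, 1.755, 0.638]
force: [-0.2, 0.6, -0.3]
opening: 0.0931
gripper_force: 0.0
```

```bash
python3 - <<'E'
from h import *
s=robot.read_state(); print(s['t'],s['tool_pos'],np.round(s['q'],2))
go([.538,-.135,.23],-3.4,40)
c=snap('wrist','w1'); S=[.634,-.141,.115]
for y in(-.055,0,.055): print(proj(c,rack2w([0,y,0],S,-3.4))*1.5)
E
```

```text
1.65 [ 0.5382922  -0.13720373  0.23007307] [-0.54 -0.63  2.29  0.39  0.88 -0.63]
shift [0.011, -0.002, -0.001] turn [-0.003, -0.0, -0.003] rows>= 0.0
[382.52990524 346.72000533]
[382.2433466  266.84838425]
[381.92638342 178.50219669]
```

View pics/w1.png

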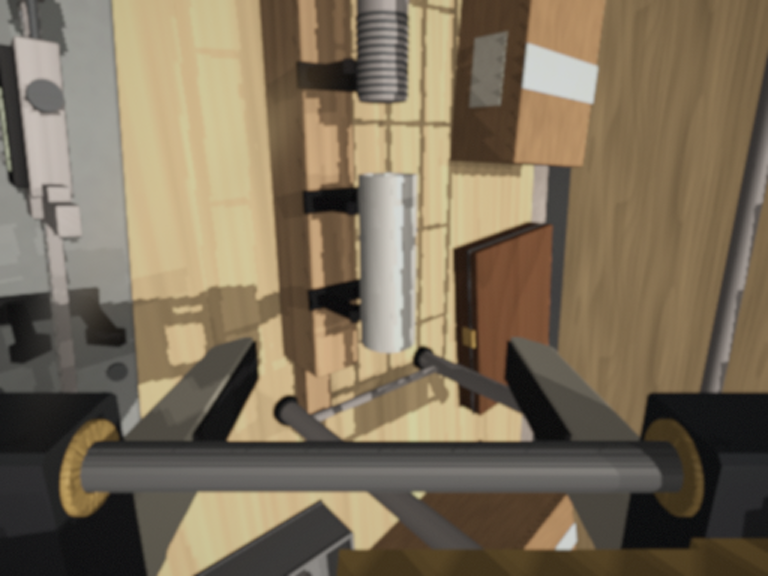

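The wrist picture shows the sleeve upright between the fingers, from (388,172) to (388,350) with its middle at (388,262). The threaded bolt is above it at (383,50). The caliper's rests are at the left, around (60,330).

```bash
python3 - <<'E'
from h import *
c=load('w1'); 
print(onz(c,388/1.5,262/1.5,.115))
S=np.array([.634,-.141,.115])
# near-surface end points: tube surface point towards camera
cam=-c['R'].T@c['t']
from scipy.optimize import least_squares
def f(p):
    o=[p[0],p[1],.115]; n=cam-o; n[1]=0; n/=np.linalg.norm(n); r=[]
    for y,row in((-.055,350),(.055,172)):
        q=proj(c,rack2w([0,y,0],o,-3.4)+.018*n)*1.5; r.append(q[1]-row)
    r.append(proj(c,o)[0]*1.5-388); return r
s=least_squares(f,[.634,-.141]); print(s.x,s.fun)
S=[*s.x,.115]; go(S,-3.4,40)
go(rack2w([-.05*np.sin(.698),0,.05*np.cos(.698)],S,-3.4),-3.4,40)
st=robot.read_state(); R=Rn.from_rotvec(st['orientation']).as_matrix(); print('cam in tool',R.T@(cam-st['tool_pos']))
# bar position in tool frame -> check from body
for x in(-.023,):
  b=rack2w([x,0,.21],S,-3.4); T=Rt(-3.4,40); print('bar in grasp tool frame',T.T@(b-S))
# shelf bar at y=-.. per top camera
E
```

```text
[ 0.638947   -0.13888463  0.115     ]
[ 0.63903489 -0.13609142] [-0.30724933  0.24843072 -0.09332086]
shift [0.042, 0.018, 0.766] turn [-0.002, 0.0, -0.003] rows>= 3.1
shift [0.041, 0.018, 0.516] turn [-0.002, 0.0, -0.003] rows>= 2.1
cam in tool [ 0.07837026 -0.00030272 -0.14681641]
bar in grasp tool frame [ 5.73246125e-18  1.17366376e-01 -1.75653448e-01]
```

{"fn": "jog_arm", "kwargs": {"rows": [[[0.04, 0.018, 0.2], [0, 0, 0]], [[0.04, 0.018, 0.4], [0, 0, 0]], [[0.04, 0.018, 0.6], [0, 0, 0]], [[0.04, 0.018, 0.72], [0, 0, 0]], [[0.04, 0.018, 0.765], [0, 0, 0]]]}}

```text
t: 2.2
tool_pos: [0.638, -0.1384, 0.1124]
orientation: [1.876, 1.752, 0.635]
force: [0.8, -0.2, 0.5]
opening: 0.0931
gripper_force: 0.0
```

```bash
python3 - <<'E'
from h import *
s=robot.read_state(); print(s['t'],s['tool_pos'],s['force'],np.round(s['q'],2))
go([.639,-.136,.115],-3.4,40)
c=snap('wrist','w2')
E
```

```text
2.2 [ 0.63804666 -0.13835579  0.1123852 ] [ 0.78732458 -0.21828913  0.51050121] [-0.41 -0.13  2.15  0.47  0.51 -0.69]
shift [0.012, 0.011, -0.008] turn [-0.004, 0.001, -0.005] rows>= 0.1
```

View pics/w2.png

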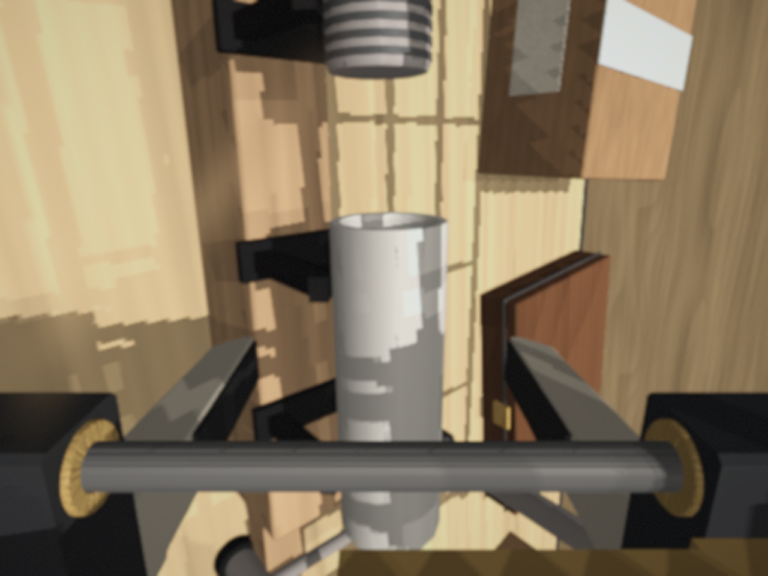

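The sleeve's axis is at column about 390 and the gap between the fingertips is centred at about 382, so I'll shift about 2 mm along +y of the tool and then close.

{"fn": "jog_arm", "kwargs": {"rows": [[[0.012, 0.012, -0.01], [0, 0, 0]], [[0.012, 0.012, -0.01], [0, 0, 0]]]}}

```text
t: 2.45
tool_pos: [0.6403, -0.1355, 0.1211]
orientation: [1.869, 1.749, 0.639]
force: [0.1, -0.4, -0.4]
opening: 0.0933
gripper_force: 0.0
```

{"fn": "jog_arm", "kwargs": {"rows": [[[0, 0, 0], [0, 0, 0]], [[0, 0, 0], [0, 0, 0]], [[0, 0, 0], [0, 0, 0]], [[0, 0, 0], [0, 0, 0]], [[0, 0, 0], [0, 0, 0]]], "hand": 1, "squeeze": 28}}

```text
t: 2.95
tool_pos: [0.6398, -0.1344, 0.1187]
orientation: [1.87, 1.751, 0.638]
force: [0.8, -0.5, 0.6]
opening: 0.0579
gripper_force: 0.0
```

{"fn": "jog_arm", "kwargs": {"rows": [[[0, 0, 0], [0, 0, 0]], [[0, 0, 0], [0, 0, 0]], [[0, 0, 0], [0, 0, 0]], [[0, 0, 0], [0, 0, 0]], [[0, 0, 0], [0, 0, 0]]]}}

```text
t: 3.45
tool_pos: [0.6395, -0.1342, 0.1182]
orientation: [1.871, 1.752, 0.638]
force: [-1.6, -0.1, 0.4]
opening: 0.0359
gripper_force: 28.0
```

```bash
python3 - <<'E'
from h import *
s=robot.read_state(); print(s['t'],s['tool_pos'],s['force'],s['opening'],s['gripper_force'])
p=s['tool_pos']
go(rack2w([-.014,0,.025],p,-3.4),-3.4,40)
go(rack2w([-.134,0,.145],p,-3.4),-3.4,40)
E
```

```text
3.45 [ 0.63950255 -0.13424989  0.11819574] [-1.62467978 -0.11482952  0.39124231] 0.03591716051643795 27.992575764656067
shift [0.0, 0.026, -0.141] turn [-0.002, 0.001, -0.004] rows>= 0.6
shift [-0.001, -0.05, -0.986] turn [-0.002, 0.001, -0.004] rows>= 3.9
```

{"fn": "jog_arm", "kwargs": {"rows": [[[0, 0.01, -0.05], [0, 0, 0]], [[0, 0.02, -0.1], [0, 0, 0]], [[0, 0.026, -0.14], [0, 0, 0]], [[0, 0.01, -0.3], [0, 0, 0]], [[0, 0, -0.45], [0, 0, 0]]]}}

```text
t: 3.95
tool_pos: [0.5811, -0.1305, 0.1871]
orientation: [1.872, 1.753, 0.637]
force: [-0.9, -1.2, 0.2]
opening: 0.0354
gripper_force: 28.0
```

{"fn": "jog_arm", "kwargs": {"rows": [[[0, -0.02, -0.15], [0, 0, 0]], [[0, -0.03, -0.3], [0, 0, 0]], [[0, -0.03, -0.45], [0, 0, 0]], [[0, -0.03, -0.55], [0, 0, 0]], [[0, -0.03, -0.6], [0, 0, 0]]]}}

```text
t: 4.45
tool_pos: [0.5006, -0.1262, 0.2785]
orientation: [1.868, 1.749, 0.638]
force: [0.4, 0.2, -1.4]
opening: 0.0354
gripper_force: 28.0
```

```bash
python3 - <<'E'
from h import *
s=robot.read_state(); print(s['t'],s['tool_pos'],s['force'],s['opening'],s['gripper_force'])
c=snap('wrist','w3')
E
```

```text
4.45 [ 0.50063178 -0.12621454  0.27850154] [ 0.35570034  0.18540109 -1.38393295] 0.03537867954089479 27.992442548274994
```

View pics/w3.png

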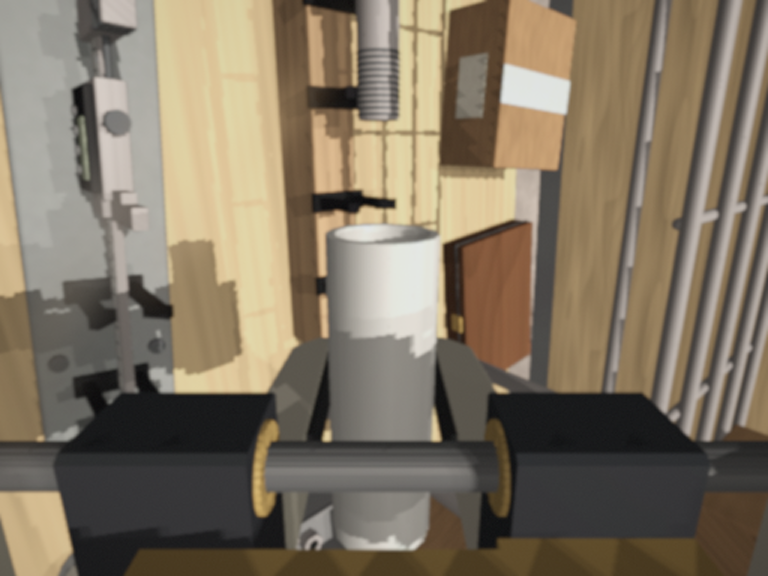

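The sleeve is held square in the fingers. Its near rim is centred at about (383,235), and the caliper is at the left with one rest at about (140,295). Next I'll go upright above the lay point.

```bash
python3 - <<'E'
from h import *
from scipy.optimize import least_squares
c=load('w3'); s=robot.read_state(); R=Rn.from_rotvec(s['orientation']).as_matrix()
for z in(0,.004,.008):
    f=lambda p: proj(c,s['tool_pos']+R@[p[0],p[1],z])*1.5-[383,235]
    print(z,least_squares(f,[.055,0]).x)
go([.46,-.168,.25],-7.8,0)
E
```

```text
0 [ 0.05025924 -0.00039545]
0.004 [ 0.04951684 -0.00038555]
0.008 [ 0.04877444 -0.00037564]
shift [-0.221, -0.238, -0.011] turn [0.445, -0.016, 0.043] rows>= 4.7
```

{"fn": "jog_arm", "kwargs": {"rows": [[[-0.22, -0.24, -0.01], [0.445, -0.016, 0.043]], [[-0.22, -0.24, -0.01], [0.445, -0.016, 0.043]], [[-0.22, -0.24, -0.01], [0.445, -0.016, 0.043]], [[-0.22, -0.24, -0.01], [0.445, -0.016, 0.043]], [[-0.22, -0.24, -0.01], [0.445, -0.016, 0.043]]]}}

```text
t: 5.0
tool_pos: [0.4611, -0.1674, 0.2458]
orientation: [-2.361, -2.06, 0.008]
force: [-0.7, -0.7, -1.1]
opening: 0.0353
gripper_force: 28.0
```

{"fn": "jog_arm", "kwargs": {"rows": [[[0, 0, 0], [0, 0, 0]], [[0, 0, 0], [0, 0, 0]], [[0, 0, 0], [0, 0, 0]]]}}

```text
t: 5.3
tool_pos: [0.4597, -0.167, 0.2462]
orientation: [-2.364, -2.064, -0.001]
force: [-0.7, -1.5, -1.3]
opening: 0.0355
gripper_force: 28.0
```

```bash
python3 - <<'E'
from h import *
s=robot.read_state(); print(s['t'],s['tool_pos'],s['force'],s['gripper_force'],np.round(s['q'],2)); go([.46,-.168,.25],-7.8,0)
c=snap('wrist','w4')
E
```

```text
5.3 [ 0.45965585 -0.16699886  0.24618594] [-0.72652544 -1.45237679 -1.31785323] 27.992978990077972 [-0.45 -0.18  1.77  0.    1.55 -0.32]
shift [-0.005, 0.002, -0.019] turn [-0.001, -0.002, 0.001] rows>= 0.1
```

View pics/w4.png

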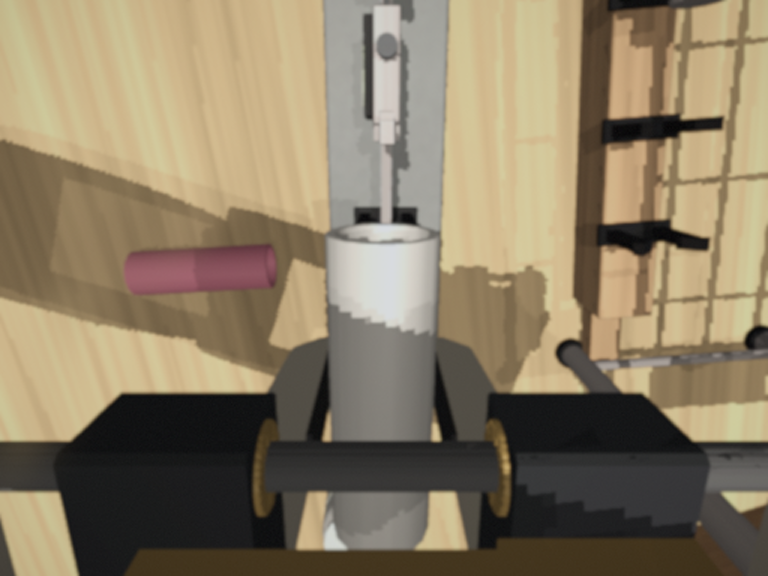

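The upright picture shows the caliper base edges running (326,0)–(330,225) and (447,0)–(441,225). The beam is at column about 387 (rows 150–200), and the near rest is at (386,214).

```bash
python3 - <<'E'
from h import *
c=load('w4'); P=lambda u,v,z: onz(c,u/1.5,v/1.5,z)
l=[P(326,2,.012),P(330,225,.012)]; r=[P(447,2,.012),P(441,225,.012)]; b=[P(388,148,.068),P(387,205,.068)]
for q in(l,r,b): d=q[0]-q[1]; print(np.round(q,4).tolist(),np.degrees(np.arctan2(-d[0],d[1])))
m=(sum(l)+sum(r))/4; th=np.radians(-7.8)
def cal(p,o=(.473,-.076)): # world->cal
    d=np.array(p[:2])-o; return Rn.from_euler('z',7.8,degrees=True).apply([*d,0])[:2]
for q in l+r+b+[P(386,212,.094),P(386,222,.094),P(386,120,.12),P(386,8,.1)]: print(cal(q).round(4))
print(P(386,8,.08),P(386,120,.12))
# sleeve rim
s=robot.read_state(); R=Rn.from_rotvec(s['orientation']).as_matrix()
from scipy.optimize import least_squares
print(least_squares(lambda p: proj(c,s['tool_pos']+R@[p[0],p[1],.004])*1.5-[383,235],[.05,0]).x)
E
```

```text
[[0.4435, 0.0101, 0.012], [0.4203, -0.1463, 0.012]] -8.421721316956118
[[0.528, -0.0015, 0.012], [0.5079, -0.1582, 0.012]] -7.296643074587334
[[0.4733, -0.0935, 0.068], [0.4678, -0.1299, 0.068]] -8.56492255668949
[-0.0409  0.0813]
[-0.0426 -0.0768]
[0.0443 0.0813]
[ 0.0457 -0.0767]
[ 0.0027 -0.0173]
[ 0.0022 -0.0541]
[ 0.0013 -0.0553]
[ 0.0013 -0.0616]
[ 0.0009 -0.0024]
[0.0009 0.0562]
[ 0.48225266 -0.01566368  0.08      ] [ 0.47360214 -0.07854344  0.12      ]
[0.04961501 0.00035325]
```

```bash
python3 - <<'E'
from h import *
go([.4628,-.1648,.125],-7.8,0)
E
```

```text
shift [0.012, 0.016, 0.609] turn [-0.001, -0.001, 0.0] rows>= 2.4
```

{"fn": "jog_arm", "kwargs": {"rows": [[[0.012, 0.016, 0.15], [0, 0, 0]], [[0.012, 0.016, 0.3], [0, 0, 0]], [[0.012, 0.016, 0.45], [0, 0, 0]], [[0.012, 0.016, 0.56], [0, 0, 0]], [[0.012, 0.016, 0.605], [0, 0, 0]]]}}

```text
t: 5.85
tool_pos: [0.4613, -0.1645, 0.1239]
orientation: [-2.364, -2.062, 0.001]
force: [-0.5, -0.4, -1.0]
opening: 0.0349
gripper_force: 28.0
```

{"fn": "jog_arm", "kwargs": {"rows": [[[0, 0, 0], [0, 0, 0]], [[0, 0, 0], [0, 0, 0]], [[0, 0, 0], [0, 0, 0]]]}}

```text
t: 6.15
tool_pos: [0.4641, -0.1655, 0.1276]
orientation: [-2.366, -2.065, -0.001]
force: [0.0, -0.4, -0.1]
opening: 0.0351
gripper_force: 28.0
```

```bash
python3 - <<'E'
from h import *
s=robot.read_state(); print(s['t'],s['tool_pos'],s['force'],s['gripper_force']); go([.4628,-.1648,.109],-7.8,0)
c=imaging.read_camera('scene'); R=Rn.from_rotvec(s['orientation']).as_matrix()
for x in(-.0604,-.0054,.0496): print(proj(c,s['tool_pos']+R@[x,0,.004]))
f=c['frame'][125:265,200:330]; a=cv2.resize(f[:,:,::-1],None,fx=4,fy=4,interpolation=cv2.INTER_CUBIC); cv2.imwrite('pics/s5.png',a)
E
```

```text
6.15 [ 0.46412391 -0.16552953  0.12759988] [ 0.0130647  -0.42094262 -0.13142918] 27.993029057979584
shift [0.003, -0.007, 0.093] turn [-0.0, -0.001, 0.0] rows>= 0.4
[226.00985799 230.1067379 ]
[237.83606198 220.00918868]
[249.10393322 210.38835985]
```

View pics/s5.png

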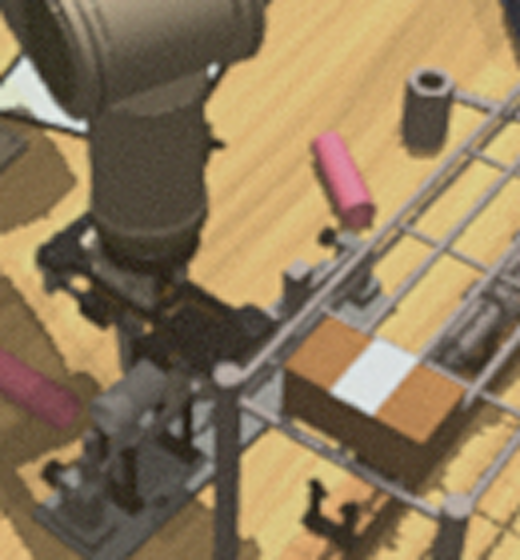

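The sleeve hangs over both V rests (crop about (130,400)), clear of the fixed jaw at (97,430). I'll lower it slowly.

{"fn": "jog_arm", "kwargs": {"rows": [[[0.0, -0.004, 0.02], [0, 0, 0]], [[0.0, -0.004, 0.04], [0, 0, 0]], [[0.0, -0.004, 0.06], [0, 0, 0]], [[0.0, -0.004, 0.07], [0, 0, 0]], [[0.0, -0.004, 0.07], [0, 0, 0]]]}}

```text
t: 6.7
tool_pos: [0.4618, -0.1646, 0.1109]
orientation: [-2.363, -2.063, 0.002]
force: [-0.3, 0.3, -2.0]
opening: 0.0356
gripper_force: 28.0
```

{"fn": "jog_arm", "kwargs": {"rows": [[[0, 0, 0.005], [0, 0, 0]], [[0, 0, 0.01], [0, 0, 0]], [[0, 0, 0.015], [0, 0, 0]], [[0, 0, 0.015], [0, 0, 0]]]}}

```text
t: 7.1
tool_pos: [0.4621, -0.1647, 0.1085]
orientation: [-2.364, -2.063, 0.001]
force: [0.0, -0.5, -1.0]
opening: 0.0349
gripper_force: 28.0
```

{"fn": "jog_arm", "kwargs": {"rows": [[[0, 0, 0.005], [0, 0, 0]], [[0, 0, 0.01], [0, 0, 0]], [[0, 0, 0.01], [0, 0, 0]]]}}

```text
t: 7.4
tool_pos: [0.4621, -0.1647, 0.1064]
orientation: [-2.363, -2.063, 0.002]
force: [-1.0, -0.4, -1.1]
opening: 0.0348
gripper_force: 28.0
```

{"fn": "jog_arm", "kwargs": {"rows": [[[0, 0, 0.005], [0, 0, 0]], [[0, 0, 0.01], [0, 0, 0]], [[0, 0, 0.01], [0, 0, 0]]]}}

```text
t: 7.7
tool_pos: [0.4621, -0.1647, 0.1044]
orientation: [-2.363, -2.063, 0.002]
force: [0.9, 0.3, -0.9]
opening: 0.0355
gripper_force: 28.0
```

{"fn": "jog_arm", "kwargs": {"rows": [[[0, 0, 0.005], [0, 0, 0]], [[0, 0, 0.005], [0, 0, 0]], [[0, 0, 0.005], [0, 0, 0]]]}}

```text
t: 8.0
tool_pos: [0.4622, -0.1648, 0.1036]
orientation: [-2.364, -2.063, 0.001]
force: [-0.5, -0.2, -0.8]
opening: 0.0351
gripper_force: 28.0
```

{"fn": "jog_arm", "kwargs": {"rows": [[[0, 0, 0.005], [0, 0, 0]], [[0, 0, 0.005], [0, 0, 0]], [[0, 0, 0.005], [0, 0, 0]]]}}

```text
t: 8.3
tool_pos: [0.4624, -0.1648, 0.1028]
orientation: [-2.364, -2.064, 0.001]
force: [-0.1, 0.0, -0.5]
opening: 0.0354
gripper_force: 28.0
```

{"fn": "jog_arm", "kwargs": {"rows": [[[0, 0, 0.005], [0, 0, 0]], [[0, 0, 0.005], [0, 0, 0]], [[0, 0, 0.005], [0, 0, 0]]]}}

```text
t: 8.6
tool_pos: [0.4626, -0.1649, 0.1022]
orientation: [-2.364, -2.064, 0.001]
force: [0.1, 1.5, 5.8]
opening: 0.0352
gripper_force: 28.0
```

{"fn": "jog_arm", "kwargs": {"rows": [[[0, 0, 0.005], [0, 0, 0]], [[0, 0, 0.005], [0, 0, 0]], [[0, 0, 0.005], [0, 0, 0]]]}}

```text
t: 8.9
tool_pos: [0.4627, -0.165, 0.102]
orientation: [-2.364, -2.064, 0.001]
force: [-4.1, 2.9, 13.2]
opening: 0.0352
gripper_force: 28.0
```

{"fn": "jog_arm", "kwargs": {"rows": [[[0, 0, -0.004], [0, 0, 0]], [[0, 0, -0.004], [0, 0, 0]], [[0, 0, -0.004], [0, 0, 0]]]}}

```text
t: 9.2
tool_pos: [0.4627, -0.165, 0.1021]
orientation: [-2.364, -2.064, 0.001]
force: [-0.8, 1.0, 7.0]
opening: 0.0354
gripper_force: 28.0
```

{"fn": "jog_arm", "kwargs": {"rows": [[[0, 0, 0], [0, 0, 0]], [[0, 0, 0], [0, 0, 0]], [[0, 0, 0], [0, 0, 0]], [[0, 0, 0], [0, 0, 0]], [[0, 0, 0], [0, 0, 0]]], "hand": -0.2}}

```text
t: 9.7
tool_pos: [0.462, -0.1647, 0.1012]
orientation: [-2.363, -2.063, 0.002]
force: [-0.2, 1.3, 0.2]
opening: 0.0555
gripper_force: 0.0
```

{"fn": "jog_arm", "kwargs": {"rows": [[[0, 0, -0.05], [0, 0, 0]], [[0, 0, -0.15], [0, 0, 0]], [[0, 0, -0.3], [0, 0, 0]], [[0, 0, -0.45], [0, 0, 0]], [[0, 0, -0.6], [0, 0, 0]]]}}

```text
t: 10.2
tool_pos: [0.4625, -0.165, 0.2234]
orientation: [-2.364, -2.064, 0.001]
force: [0.5, -0.3, 0.1]
opening: 0.0559
gripper_force: 0.0
```

```bash
python3 - <<'E'
from h import *
s=robot.read_state(); print(s['t'],s['tool_pos'],s['force'],s['opening'],s['gripper_force'])
o=[.475,-.076,0]
go(rack2w([0,.10,.24],o,-7.8),-7.8,0)
E
```

```text
10.2 [ 0.4624833  -0.16503617  0.2233915 ] [ 0.51761103 -0.33362435  0.14818893] 0.05586956582121454 0.0
shift [0.95, 0.002, -0.081] turn [-0.002, -0.001, 0.0] rows>= 3.8
```

{"fn": "jog_arm", "kwargs": {"rows": [[[0.2, 0, -0.05], [0, 0, 0]], [[0.4, 0, -0.05], [0, 0, 0]], [[0.6, 0, -0.05], [0, 0, 0]], [[0.7, 0, -0.05], [0, 0, 0]], [[0.7, 0, -0.05], [0, 0, 0]]], "hand": 1, "squeeze": 10}}

```text
t: 10.7
tool_pos: [0.4818, -0.024, 0.2326]
orientation: [-2.36, -2.067, -0.0]
force: [-0.1, -0.1, -0.1]
opening: 0.0206
gripper_force: 0.0
```

```bash
python3 - <<'E'
from h import *
s=robot.read_state(); print(s['t'],s['tool_pos'],s['opening'])
c=snap('wrist','w6')
o=[.475,-.076,0]
for y in(.09,.1,.11,.12,.13): print(y,(proj(c,rack2w([0,y,.106],o,-7.8))*1.5).round(1),(proj(c,rack2w([0,y,.068],o,-7.8))*1.5).round(1))
E
```

```text
10.7 [ 0.48179104 -0.02401247  0.23261209] 0.020550152416270843
0.09 [383.4 216.5] [383.4 208. ]
0.1 [383.5 198.8] [383.5 192.3]
0.11 [383.6 180.6] [383.5 176.3]
0.12 [383.7 162.1] [383.6 160. ]
0.13 [383.8 143.2] [383.7 143.4]
```

View pics/w6.png

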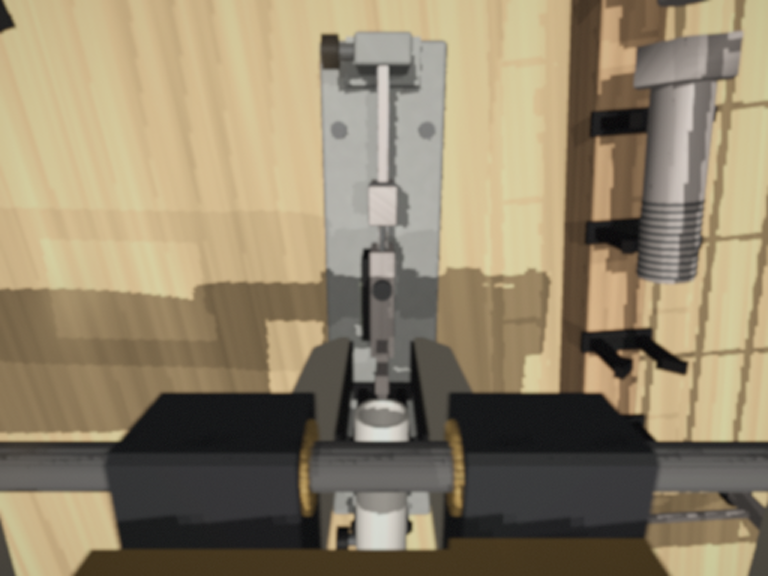

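The sleeve lies in its rests (rim at (382,415)). The thumb block's top spans rows 183–223 at column 383, and the base's +y end is at about row 42.

```bash
python3 - <<'E'
from h import *
c=load('w6'); o=np.array([.475,-.076,0])
for (u,v,z) in((321,44,.012),(444,42,.012),(383,183,.106),(383,224,.106),(383,75,.068),(383,405,.114)):
    p=onz(c,u/1.5,v/1.5,z); print((u,v),Rn.from_euler('z',7.8,degrees=True).apply(p-o).round(4))
go(rack2w([0,.135,.20],o,-7.8),-7.8,0)
E
```

```text
(321, 44) [-0.0439  0.1962  0.012 ]
(444, 42) [0.0415 0.1978 0.012 ]
(383, 183) [-0.0003  0.1087  0.106 ]
(383, 224) [-0.0002  0.0857  0.106 ]
(383, 75) [-0.0006  0.1693  0.068 ]
(383, 405) [ 0.0003 -0.0257  0.114 ]
shift [0.42, 0.003, 0.163] turn [-0.002, -0.001, 0.002] rows>= 1.8
```

{"fn": "jog_arm", "kwargs": {"rows": [[[0.2, 0, 0.05], [0, 0, 0]], [[0.35, 0, 0.1], [0, 0, 0]], [[0.42, 0, 0.16], [0, 0, 0]], [[0.42, 0, 0.16], [0, 0, 0]], [[0.42, 0, 0.16], [0, 0, 0]]]}}

```text
t: 11.25
tool_pos: [0.4925, 0.0559, 0.1997]
orientation: [-2.364, -2.063, 0.003]
force: [-0.1, 0.1, 0.2]
opening: 0.001
gripper_force: 0.0
```

```bash
cat >> h.py <<'E'
o2=np.array([.4746,-.079,0])
def cal(p): return Rn.from_euler('z',7.8,degrees=True).apply(np.array(p)-o2)
def st():
    s=robot.read_state(); print(s['t'],'cal',cal(s['tool_pos']).round(4),'F',Rn.from_euler('z',7.8,degrees=True).apply(s['force']).round(2),s['opening'])
E
python3 - <<'E'
from h import *
st(); go(rack2w([0,.135,.10],o2,-7.8),-7.8,0)
E
```

```text
11.25 cal [-0.0005  0.136   0.1997] F [-0.12  0.13  0.2 ] 0.0010230378230448246
shift [-0.006, 0.005, 0.498] turn [-0.003, -0.001, 0.0] rows>= 2.0
```

{"fn": "jog_arm", "kwargs": {"rows": [[[0, 0, 0.12], [0, 0, 0]], [[0, 0, 0.25], [0, 0, 0]], [[0, 0, 0.37], [0, 0, 0]], [[0, 0, 0.46], [0, 0, 0]], [[0, 0, 0.49], [0, 0, 0]]]}}

```text
t: 11.75
tool_pos: [0.4914, 0.0556, 0.1003]
orientation: [-2.364, -2.061, 0.005]
force: [-0.1, 0.1, 0.4]
opening: 0.0005
gripper_force: 0.0
```

{"fn": "jog_arm", "kwargs": {"rows": [[[-0.02, 0, 0], [0, 0, 0]], [[-0.04, 0, 0], [0, 0, 0]], [[-0.05, 0, 0], [0, 0, 0]], [[-0.05, 0, 0], [0, 0, 0]]]}}

```text
t: 12.15
tool_pos: [0.4919, 0.0468, 0.103]
orientation: [-2.365, -2.063, -0.001]
force: [-1.0, 0.1, 0.3]
opening: 0.0004
gripper_force: 0.0
```

```bash
python3 - <<'E'
from h import *
st()
E
```

```text
12.15 cal [0.     0.1269 0.103 ] F [-0.95 -0.06  0.32] 0.00036191014412853876
```

{"fn": "jog_arm", "kwargs": {"rows": [[[-0.02, 0, 0], [0, 0, 0]], [[-0.04, 0, 0], [0, 0, 0]], [[-0.06, 0, 0], [0, 0, 0]], [[-0.08, 0, 0], [0, 0, 0]], [[-0.1, 0, 0], [0, 0, 0]]]}}

```text
t: 12.65
tool_pos: [0.4885, 0.0272, 0.102]
orientation: [-2.364, -2.063, 0.001]
force: [0.5, 2.0, 1.2]
opening: 0.0003
gripper_force: 0.9
```

{"fn": "jog_arm", "kwargs": {"rows": [[[-0.01, 0, 0], [0, 0, 0]], [[-0.02, 0, 0], [0, 0, 0]], [[-0.03, 0, 0], [0, 0, 0]], [[-0.04, 0, 0], [0, 0, 0]], [[-0.05, 0, 0], [0, 0, 0]]]}}

```text
t: 13.15
tool_pos: [0.487, 0.0175, 0.1018]
orientation: [-2.364, -2.063, 0.001]
force: [1.6, 2.0, 0.6]
opening: 0.0007
gripper_force: 0.8
```

```bash
python3 - <<'E'
from h import *
st()
E
```

```text
13.15 cal [-0.0008  0.0972  0.1018] F [1.33 2.15 0.57] 0.0006776891162668172
```

{"fn": "jog_arm", "kwargs": {"rows": [[[-0.01, 0, 0], [0, 0, 0]], [[-0.02, 0, 0], [0, 0, 0]], [[-0.03, 0, 0], [0, 0, 0]], [[-0.04, 0, 0], [0, 0, 0]], [[-0.05, 0, 0], [0, 0, 0]]]}}

```text
t: 13.65
tool_pos: [0.4857, 0.0076, 0.1018]
orientation: [-2.363, -2.063, 0.001]
force: [1.1, 2.2, 0.2]
opening: 0.0007
gripper_force: 1.5
```

{"fn": "jog_arm", "kwargs": {"rows": [[[-0.01, 0, 0], [0, 0, 0]], [[-0.02, 0, 0], [0, 0, 0]], [[-0.03, 0, 0], [0, 0, 0]], [[-0.04, 0, 0], [0, 0, 0]], [[-0.04, 0, 0], [0, 0, 0]]]}}

```text
t: 14.15
tool_pos: [0.4846, -0.0004, 0.1018]
orientation: [-2.364, -2.063, 0.001]
force: [0.9, 3.4, 1.4]
opening: 0.0005
gripper_force: 1.8
```

```bash
python3 - <<'E'
from h import *
st()
for i in range(6): imaging.read_camera('wrist'); st()
E
```

```text
14.15 cal [-0.0007  0.0792  0.1018] F [0.42 3.49 1.38] 0.00054839930364552
14.2 cal [-0.0008  0.0793  0.1017] F [0.91 3.28 1.53] 0.0008771006471023544
14.25 cal [-0.0008  0.0794  0.1017] F [0.9  3.13 1.46] 0.000550073906646432
14.3 cal [-0.0008  0.0794  0.1018] F [0.14 3.63 1.44] 0.0005966528526974
14.35 cal [-0.0008  0.0794  0.1018] F [1.29 3.22 0.92] 0.0002640382091256973
14.4 cal [-0.0008  0.0794  0.1017] F [0.78 3.11 1.51] 0.0002413941055270553
14.45 cal [-0.0008  0.0794  0.1017] F [1.08 3.03 1.77] 0.0008067611918652169
```

{"fn": "jog_arm", "kwargs": {"rows": [[[-0.01, 0, 0], [0, 0, 0]], [[-0.02, 0, 0], [0, 0, 0]], [[-0.02, 0, 0], [0, 0, 0]]]}}

```text
t: 14.75
tool_pos: [0.4841, -0.0041, 0.1018]
orientation: [-2.363, -2.063, 0.001]
force: [1.1, 5.8, 2.4]
opening: 0.0005
gripper_force: 2.9
```

```bash
cat >> h.py <<'E'
def avg(n=6):
    F=[]
    for i in range(n):
        imaging.read_camera('wrist'); s=robot.read_state(); F.append([*cal(s['tool_pos']),*Rn.from_euler('z',7.8,degrees=True).apply(s['force'])])
    print(s['t'],np.mean(F,0).round(4))
E
python3 - <<'E'
from h import *
avg()
E
```

```text
15.05 [-8.0000e-04  7.5600e-02  1.0180e-01  7.8040e-01  5.8904e+00  1.8253e+00]
```

{"fn": "jog_arm", "kwargs": {"rows": [[[-0.005, 0, 0], [0, 0, 0]], [[-0.01, 0, 0], [0, 0, 0]], [[-0.014, 0, 0], [0, 0, 0]], [[-0.014, 0, 0], [0, 0, 0]], [[-0.014, 0, 0], [0, 0, 0]]]}}

```text
t: 15.55
tool_pos: [0.4837, -0.0065, 0.1018]
orientation: [-2.363, -2.063, -0.0]
force: [1.9, 6.7, 1.4]
opening: 0.0003
gripper_force: 3.6
```

```bash
python3 - <<'E'
from h import *
avg(10)
E
```

```text
16.05 [-8.0000e-04  7.3100e-02  1.0180e-01  6.6440e-01  7.0246e+00  1.6226e+00]
```

{"fn": "jog_arm", "kwargs": {"rows": [[[0.015, 0, 0], [0, 0, 0]], [[0.03, 0, 0], [0, 0, 0]], [[0.045, 0, 0], [0, 0, 0]], [[0.045, 0, 0], [0, 0, 0]], [[0.045, 0, 0], [0, 0, 0]]]}}

```text
t: 16.55
tool_pos: [0.4848, 0.0017, 0.1017]
orientation: [-2.364, -2.064, 0.002]
force: [1.6, 2.0, 2.1]
opening: 0.0002
gripper_force: 1.2
```

```bash
python3 - <<'E'
from h import *
avg(8)
E
```

```text
16.95 [-8.0000e-04  8.1400e-02  1.0170e-01  5.5660e-01  2.5625e+00  1.2248e+00]
```

{"fn": "jog_arm", "kwargs": {"rows": [[[0.03, 0, 0], [0, 0, 0]], [[0.06, 0, 0], [0, 0, 0]], [[0.1, 0, 0], [0, 0, 0]], [[0.1, 0, 0], [0, 0, 0]]]}}

```text
t: 17.35
tool_pos: [0.4875, 0.0227, 0.1016]
orientation: [-2.362, -2.064, 0.002]
force: [-0.9, -0.3, 1.1]
opening: 0.0004
gripper_force: 0.0
```

{"fn": "jog_arm", "kwargs": {"rows": [[[0, 0, -0.1], [0, 0, 0]], [[0, 0, -0.25], [0, 0, 0]], [[0, 0, -0.4], [0, 0, 0]], [[0, 0, -0.55], [0, 0, 0]], [[0, 0, -0.65], [0, 0, 0]]]}}

```text
t: 17.85
tool_pos: [0.4887, 0.0214, 0.2343]
orientation: [-2.365, -2.065, -0.001]
force: [0.3, 0.2, 0.3]
opening: 0.0006
gripper_force: 0.0
```

```bash
python3 - <<'E'
from h import *
st(); go(rack2w([0,-.03,.27],o2,-7.8),-7.8,0)
E
```

```text
17.85 cal [0.0003 0.1014 0.2343] F [0.24 0.21 0.27] 0.0005592229150171023
shift [-0.656, -0.002, -0.18] turn [-0.001, -0.001, 0.001] rows>= 2.7
```

{"fn": "jog_arm", "kwargs": {"rows": [[[-0.2, 0, -0.2], [0, 0, 0]], [[-0.4, 0, -0.2], [0, 0, 0]], [[-0.6, 0, -0.2], [0, 0, 0]], [[-0.8, 0, -0.2], [0, 0, 0]], [[-1, 0, -0.2], [0, 0, 0]]]}}

```text
t: 18.35
tool_pos: [0.4607, -0.1784, 0.2716]
orientation: [-2.364, -2.064, 0.001]
force: [0.7, 0.4, -0.1]
opening: 0.0006
gripper_force: 0.0
```

{"fn": "jog_arm", "kwargs": {"rows": [[[-0.2, 0, 0], [0, 0, 0]], [[-0.32, 0, 0], [0, 0, 0]], [[-0.32, 0, 0], [0, 0, 0]], [[-0.32, 0, 0], [0, 0, 0]], [[-0.32, 0, 0], [0, 0, 0]]]}}

```text
t: 18.85
tool_pos: [0.4527, -0.2393, 0.2711]
orientation: [-2.362, -2.064, 0.001]
force: [0.2, 1.3, 0.1]
opening: 0.0006
gripper_force: 0.0
```

```bash
python3 - <<'E'
from h import *
st(); c=snap('wrist','w7'); a=c['frame'][20:240,170:350,::-1]
cv2.imwrite('pics/w7c.png',cv2.resize(a,None,fx=2.7,fy=2.7,interpolation=cv2.INTER_CUBIC))
for y,z in((-.16,.12),(-.16,.1),(-.05,.1),(-.05,.12),(.072,.106)): print(y,z,((proj(c,rack2w([0,y,z],o2,-7.8))-[170,20])*2.7).round(0))
E
```

```text
18.85 cal [ 0.     -0.1618  0.2711] F [0.02 1.35 0.11] 0.0005906235721579146
-0.16 0.12 [230. 426.]
-0.16 0.1 [230. 413.]
-0.05 0.1 [231.  99.]
-0.05 0.12 [231.  92.]
0.072 0.106 [ 232. -347.]
```

View pics/w7c.png

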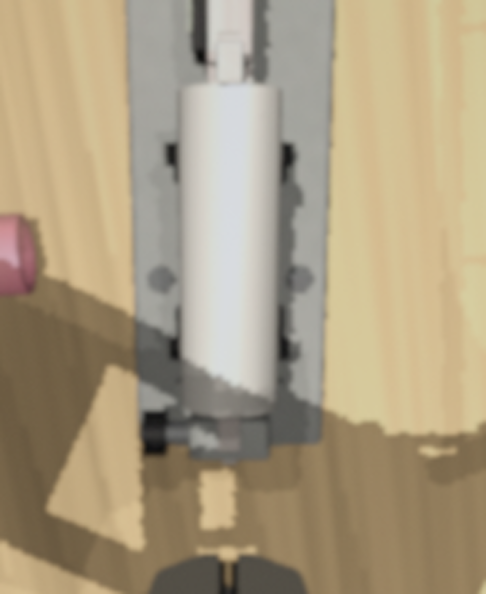

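The last picture shows the sleeve lying in both rests, spanning rows 84 to 415. The moving jaw is against its upper end at row 82 and the fixed jaw against its lower end at row 418, with the arm clear.

```bash
python3 -c "
from plant import robot
print(robot.close_job())"
```

```text
the job is handed in; nothing more can be done
None
```

The job is handed in: the sleeve lies in the V rests with the caliper closed on it at an estimated 4 to 5.5 N per jaw (taken from the thumb push force), and the block is released; it was gripped at 28 N.

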